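# Dry-fit a finger-jointed drawer corner

### The job

Dry-fit the drawer corner: take the pale drawer side with the three fingers out of the dowel rack and lower it upright into the comb of the drawer front in the assembly jig, so its fingers interlace and it sits fully home. Then let go of it and slide the red clamp jaw by its black knob until it is snug against the side. Leave the dark board in the rack.

Things in the scene. Friction and masses are not known exactly. Their poses are not given: they have to be found in the camera images.
- side_mid (a point): Pale pine drawer side standing upright in either rack stall: 124.5 mm wide (own x), 18 thick (y), 100 tall, 0.1 to 0.2 kg. Point: its centre, 50 mm above the finger tips and below the top. Its lowest 18 mm is three fingers pointing down, 16.5 mm wide, at x = -36, 0, 36 mm, tips eased. Same either way round. Grip it across its thickness at the middle of the top edge.
- dark_side_mid (a point): Dark brown board of the same outer size with two wide fingers, which does not fit the jig; the point is at its centre. It stands in the other stall, 90 mm from the pale board (centre to centre, along the boards' thickness). To be left alone.
- rack: Fixed wooden rack, 150 x 150 mm, origin under its centre, base 12 mm thick. Boards stand on the base in stalls centred at y = -45 and 45 mm, their width along the rack's x. Each stall has four upright 10 mm dowels at x = -50 and 50 mm, 21 mm free between the two of a pair, tops 62 mm above the table: a board must rise 50 mm to clear them.
- jig: Fixed assembly jig, origin under the joint centre. Grey base plate 15 mm thick, x -90 to 90, y -105 to 190 mm. On it lies the pine drawer front, 18 mm thick, 124.5 wide in x, body from y = -95 to -10 mm, between two cleats rising 26 mm above the plate. Its four fingers point to +y, towards the red jaw, from y = -10 to 9 mm, 16.5 mm wide, at x = -54, -18, 18, 54 mm, top edges eased.
- joint_seat (a point): Point on the jig's base plate (15 mm above the table) at the joint's centre, with the jig's axes: the foot of the side's middle finger belongs here. Three slots 19.5 mm wide (1.5 mm to spare each side of a finger) at x = -36, 0, 36 mm, shut at y = -10, open to +y. Seated, the side stands upright on the plate, width along x, its centre 50 mm above this point, at y = 0 to -1 mm.
- jaw (a joint): Travel (m) of the red clamp jaw along the jig's -y, towards the joint. 0 = open, flat face at jig y = 69 mm; at 0.060 to 0.061 it meets the seated side's outer face; stop at 0.068. Starts at 0 to 0.015, stays where left; friction about 2 N. Block 100 mm wide in x, 20 thick, top 32 mm above the plate.
- jaw_knob (a point): Upright black cylindrical knob of the jaw, 18 mm diameter, 45 mm tall, on a flat steel bar 26 mm wide, 90 mm further along the jig's +y than the jaw's face. Point: on the knob's axis 45 mm above the jig plate, 18 mm below the knob's top and 27 mm above the bar. Axes as the jig's.
- tape_measure: Bystander: yellow tape measure, about 66 x 37 x 32 mm, lying loose on the drawer front, its top 50 mm above the jig's plate. Origin under its centre.
Not all that is in view belongs to the job. Leave any green look-alike of the part that bears side_mid alone.

How it is judged:
By the outcome, as a careful person would: the job done as asked, in the order asked, and still so for the second after the job is handed in, with the robot touching nothing.
It also fails if it takes over 54 s, if anything falls off the work surface, if the arm or the gripper's body presses on something with over 40 N, if the wrist force passes 120 N, or if a joint passes its speed limit or range.

### The arm

A 7-joint arm with a two-finger parallel gripper is mounted at the origin on the work surface. World frame = base frame: x ahead of the robot, y to its left, z up, the work surface at z = 0. Lengths are in mm, angles in rad, forces in N, time in s.
With the tool pointing down it reaches from about 400 to 875 mm from the base axis. Payload 4.4 kg.
Tool frame: the origin (TCP) lies at the very end of the fingers, on their centre line; the grasp point (between the pads) lies ctrl.grip_depth behind it (ctrl.grip_depth is the distance from the TCP to the grasp point, in mm); y points along the fingers, x is the direction in which the jaws open and shut, and the axes are right-handed (so a half turn about y gives the same grasp; the last joint's range is limited). The gripper opens to 85 mm and grips with 20 to 120 N. Pads are 22 mm wide; open, the fingers measure 114 mm over their backs; the gripper's body (76 mm by 85 mm) begins 54 mm behind the grasp point. The pads swing forward as they close: fully open they stand 13 mm farther back than shut.
Start: joints at [-1.215, 0.628, 0.038, 1.517, -0.027, 0.996, -0.02], TCP at [266.091, 593.054, 231.313] pointing down, gripper open.
Joint ranges: [-3.06, 3.06], [-0.37, 2.12], [-1.25, 1.32], [0.18, 2.47], [-1.1, 4.24], [0.23, 1.98], [-2.94, 2.94]. Speed limits (rad/s): [2.57, 2.57, 3.14, 3.14, 3.14, 3.14, 3.14].

### API

Orientations are given as [roll, pitch, yaw] about the fixed x, y, z axes, in that order (R = Rz(yaw) Ry(pitch) Rx(roll)).
In Python, from cell import ctrl gives the robot as it stands.
- The arm moves only by the tool apply_moves, never from a script. Its argument "motion" is a list of rows, each a list of 5 numbers: the shift along the tool's x, y, z in cm, then the turn about the tool's y in rad, then the finger opening in cm, from 0 to 8.54. In form: [[tx, ty, tz, roll, hand], ...]. A call has 1 to 20 rows; each row is the pose to reach, as a shift and turn from the pose commanded when the call began, along the tool's axes at that moment; what a row does not reach only later rows make up. A row lasts 1/8 s, in which the tool goes at most 62.5 mm and 10.7 degrees, less where a joint would pass 70% of its speed; a pose out of reach is approached as far as the arm can. A call with a gripper value outside its range is refused whole. The fingers move at their own pace and stop on an object; the grip force is fixed at half the most. Time passes only in rows, so rows that repeat a pose let the fingers close. It gives the time, the measured TCP pose, the force and the opening at its end, in the units of the state.
- ctrl.read_state(): the state, without advancing time (a new reading comes with each control period).
- ctrl.get_image(name): name is "scene" or "top" or "wrist"; returns a dict with "image" (480x640x3 uint8, red, green, blue), "vfov" (degrees; the focal length in pixels is half the picture's height over the tangent of half this angle, whatever the lens; pixels are square), "cx", "cy" (the principal point, pixels), "extrinsics" (4x4, takes a point from world to camera coordinates); the wrist camera has in their place "tool_from_camera" (4x4, takes a point from camera to tool coordinates, whose origin is the TCP and whose axes are the tool frame's). Camera axes: x right, y up, looking along -z (the intrinsics and any distortion apply to the point x, -y, -z); pixel columns grow to the right and rows downward; lengths in mm; the calibration is good to about 2 mm. The wrist camera is an equidistant fisheye: a pixel r from the principal point sees the ray r / f radians off the axis. A picture is of the moment at which its call begins: read the wrist's pose just before it. There is no depth.
- ctrl.finish_job(): hands the job in, once; it reports no verdict.
Trained networks look in a picture, given as the dict that the camera call returned (one of the last four; its "shot" number tells which), for a name from the list of things; names that differ only in an ending like _2 or _b are one class to them, and where a whole thing is asked for, a point or a joint stands for the part that bears it (a point fixed in the world has none). Each returns a list of dicts, best first, with "confidence" (0 to 1); they miss things now and then, are a little off and sometimes report something else, mostly with a low value. They report only what shows in the picture. A call takes as long as a camera call. They do not tell look-alikes from the thing itself.
- ctrl.search_frame(picture, query): "location" ([x, y, z] in mm, in world coordinates, good to about 4 mm: the middle of the surface that is visible of it).
- ctrl.mark_of(picture, query): "location" ([x, y, z] in mm, in world coordinates, good to about 4 mm: a listed point, or the origin of a listed thing).
The state is a dict: "clock": time; "qpos": joint angles; "qd": joint speeds; "tau": joint torques, N m; "eef_pos": TCP position; "tool_rot": TCP orientation; "force": force on the tool from outside, world axes, zero at the start; "torque": the same for the moment, N m; "width": finger opening in mm.
Only numpy, scipy, OpenCV 4.12 (cv2) and the standard library are available. Lean on these libraries where they do the work, as an engineer would, in place of code of your own. Each camera call takes 0.05 s, during which the arm holds its last target.

## Working session

There is one attempt and no reset: what is moved stays moved. The work goes in short steps, Python scripts to look and compute and a tool call to move; the robot and the scene stay as the last step left them, time stands still between calls to the robot, and variables do not carry over. Pictures are saved under pics/ and viewed, and the job is handed in when it is done.

Besides the shell and the picture viewer there is one more tool, called after ">>>" as name(argument=value, ...) on one line, values as JSON. apply_moves: Moves the arm, as the interface text tells. Its arguments: {"type":"object","properties":{"motion":{"type":"array","items":{"type":"array","items":{"type":"number"}}}},"required":["motion"]}

```bash
mkdir -p pics; ls; cat > h.py <<'E'
import numpy as np, cv2
from cell import ctrl
np.set_printoptions(precision=2,suppress=True)
def shot(n,f):
    p=ctrl.get_image(n); cv2.imwrite('pics/'+f+'.png',cv2.cvtColor(p['image'],cv2.COLOR_RGB2BGR)); return p
E
python3 - <<'E'
from h import *
s=ctrl.read_state(); print({k:np.round(v,3) for k,v in s.items()}, ctrl.grip_depth)
for n in ['scene','top']:
    p=shot(n,n+'0')
    print(n,p['vfov'],p['cx'],p['cy'],p['image'].shape); print(p['extrinsics'])
    for q in ['side_mid','dark_side_mid','rack','jig','joint_seat','jaw_knob','tape_measure']:
        print(q,[(np.round(d['location'],1),round(d['confidence'],2)) for d in ctrl.mark_of(p,q)])
E
```

```text
pics
{'clock': np.float64(0.0), 'qpos': array([-1.22,  0.63,  0.04,  1.52, -0.03,  1.  , -0.02]), 'qd': array([ 0.,  0., -0.,  0.,  0., -0.,  0.]), 'tau': array([ -0.  , -56.34,   1.23, -19.34,   0.01,   0.01,  -0.  ]), 'eef_pos': array([265.84, 592.47, 230.4 ]), 'tool_rot': array([-1.57,  0.  ,  1.15]), 'force': array([-0.28,  0.7 , -0.2 ]), 'torque': array([-0.07,  0.01,  0.02]), 'width': np.float64(85.387)} 18.700000000000003
scene 43.896522381020596 337.0692000688611 230.11676377755256 (480, 640, 3)
[[    0.69     0.73    -0.01  -232.94]
 [   -0.61     0.58     0.54   245.68]
 [    0.4     -0.36     0.84 -1539.43]
 [    0.       0.       0.       1.  ]]
side_mid [(array([ 238.3, -377.1,   53.5]), 0.94), (array([ 542.5, -268.9,   60.9]), 0.91), (array([ 413.3, -386.2,   48.7]), 0.85), (array([ 364.5, -241. ,   49.7]), 0.58)]
dark_side_mid [(array([ 550.3, -181.1,   61.7]), 0.88)]
rack [(array([ 548. , -226.5,   -1.4]), 0.96)]
jig [(array([554.4,  55.5,   2. ]), 0.68)]
joint_seat [(array([560.4,  56. ,  16.2]), 0.76)]
jaw_knob [(array([515.1, 206.4,  60.1]), 0.74), (array([ 544.3, 
[... 174 characters left out ...]
480, 640, 3)
[[  -0.09   -1.     -0.01  -23.8 ]
 [   0.97   -0.08    0.22 -438.09]
 [  -0.22    0.01    0.98 -960.62]
 [   0.      0.      0.      1.  ]]
side_mid [(array([ 416.4, -391.8,   49.2]), 0.81), (array([ 361.9, -245.3,   51.3]), 0.8), (array([ 546.2, -271.6,   61.9]), 0.78), (array([ 235.5, -368.1,   54.4]), 0.56)]
dark_side_mid [(array([ 550.5, -183.9,   65.3]), 0.74)]
rack [(array([ 544. , -228.6,   -0.4]), 0.78)]
jig [(array([558.1,  50.8,   0.7]), 0.61), (array([556.6,  58. ,  16.6]), 0.22)]
joint_seat [(array([558.1,  61.1,  14. ]), 0.9)]
jaw_knob [(array([519.9, 210.5,  65.3]), 0.67)]
tape_measure [(array([579.7, -11.8,  31.8]), 0.85), (array([ 548.4, -179.5,   62.9]), 0.74)]
```

View pics/scene0.png

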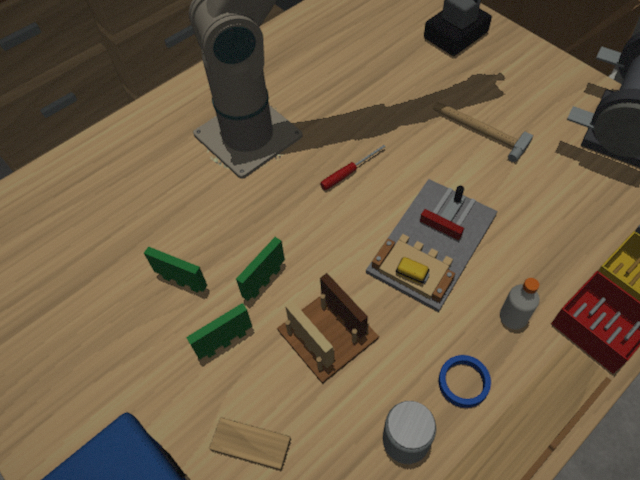

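View pics/top0.png

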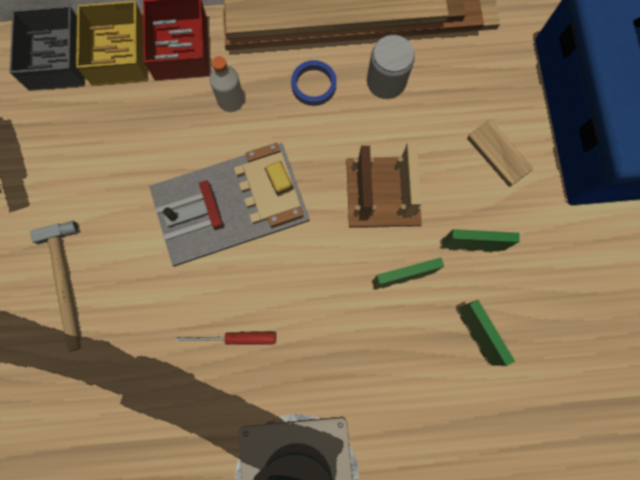

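Scene view: the pale board stands in the rack at about (310,335), with the dark board at (343,305). The jig is at (430,240), its black knob at (459,195) and the tape at (412,268). The three green boards are look-alikes. First I'll move above the jig for a wrist view.

```bash
cat >> h.py <<'E'
from scipy.spatial.transform import Rotation as Ro
def pose(s=None):
    s=s or ctrl.read_state()
    return np.array(s['eef_pos']),Ro.from_euler('xyz',s['tool_rot']).as_matrix()
def togo(target,yaw,p=None,R=None):
    "rows in tool axes (cm), turn"
    if p is None: p,R=pose()
    d=R.T@(np.array(target)-p)/10
    cur=np.arctan2(R[1,0],R[0,0]); t=-(yaw-cur); t=(t+np.pi)%(2*np.pi)-np.pi
    return d,t
E
python3 - <<'E'
from h import *
p=shot('wrist','w0');print({k:v for k,v in p.items() if k!='image'})
print(togo([520,70,330],1.83), togo([545,-270,260],1.5))
E
```

```text
{'vfov': 65.70646984690485, 'cx': 320.20794440682187, 'cy': 242.4506483850679, 'tool_from_camera': array([[   1.  ,   -0.  ,   -0.  ,    0.46],
       [  -0.  ,    0.33,   -0.94, -142.55],
       [   0.  ,    0.94,    0.33,   85.26],
       [   0.  ,    0.  ,    0.  ,    1.  ]]), 'shot': 3}
(array([-37.33,  -9.87, -44.58]), np.float64(-0.6810117305863805)) (array([-67.32,  -2.87, -60.78]), np.float64(-0.35101173058638047))
```

View pics/w0.png

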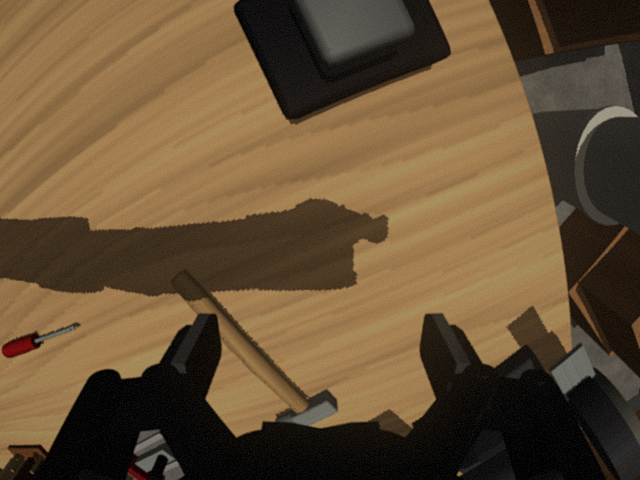

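The wrist view shows only the hammer and table, with the fingers along the bottom edge. I'll go over the jig, placing the camera roughly above the joint.

```bash
python3 - <<'E'
from h import *
print(togo([630,80,330],1.83))
E
```

```text
(array([-31.91,  -9.87, -54.21]), np.float64(-0.6810117305863805))
```

>>> apply_moves(motion=[[-6, -4, -10, -0.13, 8], [-12, -7, -20, -0.26, 8], [-18, -10, -30, -0.39, 8], [-24, -10, -40, -0.52, 8], [-30, -10, -50, -0.65, 8], [-32, -10, -54, -0.68, 8], [-32, -10, -54, -0.68, 8], [-32, -10, -54, -0.68, 8], [-32, -10, -54, -0.68, 8], [-32, -10, -54, -0.68, 8], [-32, -10, -54, -0.68, 8], [-32, -10, -54, -0.68, 8], [-32, -10, -54, -0.68, 8]])

```text
clock: 2.48
eef_pos: [626.7, 82.4, 331.2]
tool_rot: [-1.57, -0.002, 1.832]
force: [-0.8, 0.3, -0.4]
width: 79.9
```

```bash
python3 - <<'E'
from h import *
s=ctrl.read_state(); print(s['clock'],s['eef_pos'],s['tool_rot'],s['qpos'])
p=shot('wrist','w1')
E
```

```text
2.475 [626.73  82.44 331.15] [-1.57 -0.    1.83] [-0.14  0.52 -0.06  1.43  0.03  1.2   1.63]
```

View pics/w1.png

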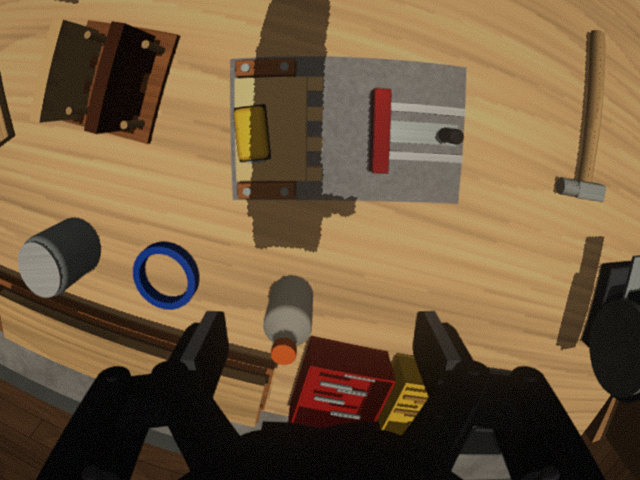

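The jig is fully visible: plate corners around (231,58), (467,68), (459,203) and (232,200), comb fingers at column 305-322, red jaw at column 382, knob at (450,135). I'll zoom in for a pose fit.

```bash
cat >> h.py <<'E'
def proj(p,X,tool=None):
    X=np.atleast_2d(np.asarray(X,float)); h=p['image'].shape[0]
    f=h/2/np.tan(np.radians(p['vfov']/2))
    if 'extrinsics' in p:
        c=X@p['extrinsics'][:3,:3].T+p['extrinsics'][:3,3]
        x,y,z=c[:,0],-c[:,1],-c[:,2]
        return np.c_[p['cx']+f*x/z,p['cy']+f*y/z]
    tp,tR=tool; T=p['tool_from_camera']
    t=(X-tp)@tR; c=(t-T[:3,3])@np.linalg.inv(T[:3,:3]).T
    x,y,z=c[:,0],-c[:,1],-c[:,2]; r=np.hypot(x,y); th=np.arctan2(r,z)
    return np.c_[p['cx']+f*th*x/r,p['cy']+f*th*y/r]
def jw(j,P):
    x,y,a=j; P=np.atleast_2d(np.asarray(P,float)); c,s=np.cos(a),np.sin(a)
    return np.c_[x+c*P[:,0]-s*P[:,1],y+s*P[:,0]+c*P[:,1],P[:,2]]
def jiglines(tr=0.0):
    L=[]
    c=[(-90,-105,15),(90,-105,15),(90,190,15),(-90,190,15)]
    L+=[(c[i],c[(i+1)%4]) for i in range(4)]
    for fx in(-54,-18,18,54):
        q=[(fx-8.25,-10,33),(fx-8.25,9,33),(fx+8.25,9,33),(fx+8.25,-10,33)]
        L+=[(q[i],q[i+1]) for i in range(3)]
    y=69-tr; q=[(-50,y,47),(50,y,47),(50,y+20,47),(-50,y+20,47)]
    L+=[(q[i],q[(i+1)%4]) for i in range(4)]
    n=16; k=[(9*np.cos(2*np.pi*i/n),y+90+9*np.sin(2*np.pi*i/n),78) for i in range(n+1)]
    L+=[(k[i],k[i+1]) for i in range(n)]
    return L
def overlay(p,lines,j,f,crop,sc,tool=None,col=(0,255,255)):
    x0,y0,x1,y1=crop
    im=cv2.cvtColor(p['image'],cv2.COLOR_RGB2BGR)[y0:y1,x0:x1]
    im=cv2.convertScaleAbs(im,alpha=1.4,beta=15)
    im=cv2.resize(im,None,fx=sc,fy=sc,interpolation=cv2.INTER_CUBIC)
    for a,b in lines:
        q=proj(p,jw(j,[a,b]),tool); q=((q+.5-[x0,y0])*sc).astype(int)
        cv2.line(im,tuple(int(v) for v in q[0]),tuple(int(v) for v in q[1]),col,1,cv2.LINE_AA)
    cv2.imwrite('pics/'+f+'.png',im)
E
python3 - <<'E'
from h import *
import pickle
s=ctrl.read_state(); tool=pose(s); p=ctrl.get_image('wrist'); t=ctrl.get_image('top'); sc=ctrl.get_image('scene')
pickle.dump((tool,p,t,sc),open('a.pkl','wb'))
for q in ['joint_seat','jaw_knob','jaw']:
  print(q,[(np.round(d['location'],1),round(d['confidence'],2)) for d in ctrl.mark_of(p,q)])
j=(558,58,0.26)
overlay(p,jiglines(5),j,'o1',(225,45,480,215),3,tool)
overlay(t,jiglines(5),j,'o2',(140,130,320,270),4)
E
```

```text
joint_seat [(array([561.8,  56.2,  16.2]), 0.63)]
jaw_knob [(array([517.1, 208.3,  59.1]), 0.66), (array([562.5,  57.6,  17.2]), 0.46)]Traceback (most recent call last):
  File "<stdin>", line 6, in <module>
ValueError: it knows: dark_side_mid, jaw_knob, jig, joint_seat, rack, side_mid, tape_measure
```

```bash
python3 - <<'E'
from h import *
import pickle
tool,p,t,sc=pickle.load(open('a.pkl','rb'))
j=(560,57.5,0.27)
overlay(p,jiglines(5),j,'o1',(225,45,480,215),3,tool)
overlay(t,jiglines(5),j,'o2',(140,130,320,270),4)
E
```

```text
(no output)
```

View pics/o1.png

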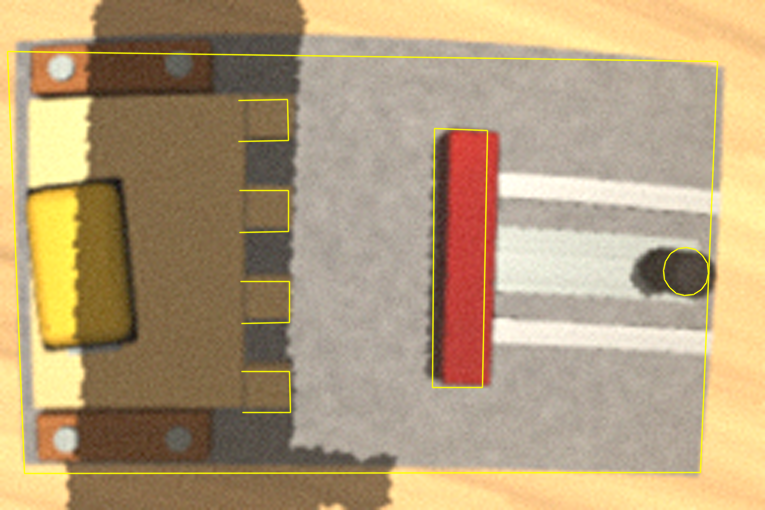

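View pics/o2.png

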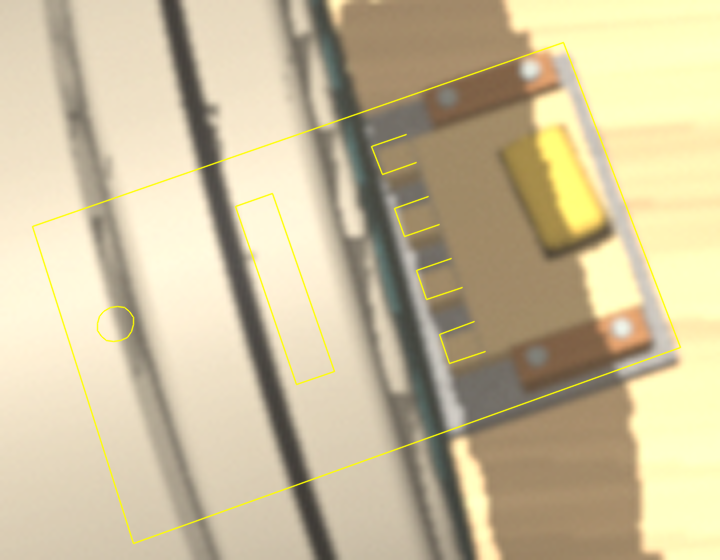

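```bash
cat >> h.py <<'E'
from scipy.optimize import least_squares
from scipy.ndimage import map_coordinates
def fitedges(views,linefn,v0,place,rng=4,it=12,verbose=True,fscale=0.5):
    "views: [(pic,tool)], linefn(v)->lines local; place(v)->pose"
    v=np.array(v0,float)
    G=[cv2.GaussianBlur(cv2.cvtColor(p['image'],cv2.COLOR_RGB2GRAY).astype(float),(0,0),0.8) for p,_ in views]
    def samp(v,p,tool):
        P=[];D=[]
        for a,b in linefn(v):
            a=np.array(a,float);b=np.array(b,float)
            n=max(3,int(np.linalg.norm(b-a)/2)); u=(np.arange(n)+.5)/n
            X=a+(b-a)*u[:,None]; P.append(X);D.append(np.tile((b-a)/np.linalg.norm(b-a),(n,1)))
        P=np.vstack(P);D=np.vstack(D)
        q=proj(p,jw(place(v),P),tool);q2=proj(p,jw(place(v),P+D),tool)
        t=q2-q;t/=np.linalg.norm(t,axis=1)[:,None]
        return q,np.c_[-t[:,1],t[:,0]]
    for k in range(it):
        r=rng if k<it//2 else max(1.5,rng/2)
        ob=[]
        for (p,tool),g in zip(views,G):
            q,n=samp(v,p,tool)
            o=np.arange(-r-.5,r+.51,.25)
            pts=q[:,:,None]+n[:,:,None]*o
            val=map_coordinates(g,[pts[:,1],pts[:,0]],order=1,mode='nearest')
            gr=np.abs(np.gradient(val,axis=1))[:,2:-2]; oo=o[2:-2]
            i=gr.argmax(1); w=np.sqrt(np.minimum(gr[np.arange(len(i)),i],8)/8); w[(i==0)|(i==len(oo)-1)]=0
            ob.append((q+n*oo[i][:,None],n,w))
        def res(u):
            R=[]
            for (p,tool),(m,n,w) in zip(views,ob):
                q,_=samp(u,p,tool); R.append(((q-m)*n).sum(1)*w)
            return np.concatenate(R)
        sol=least_squares(res,v,loss='soft_l1',f_scale=fscale,x_scale=[1,1,.01]+[1]*(len(v)-3)); v=sol.x
    if verbose: print(v,'rms',np.sqrt(np.mean(res(v)**2)))
    return v
E
python3 - <<'E'
from h import *
import pickle
tool,p,t,sc=pickle.load(open('a.pkl','rb'))
t0=dict(t);t0['image']=cv2.cvtColor(cv2.imread('pics/top0.png'),cv2.COLOR_BGR2RGB)
s0=dict(sc);s0['image']=cv2.cvtColor(cv2.imread('pics/scene0.png'),cv2.COLOR_BGR2RGB)
pickle.dump((tool,p,t0,s0),open('b.pkl','wb'))
fn=lambda v:jiglines(v[3]); pl=lambda v:v[:3]
for vs in ([(p,tool)],[(t0,None)],[(s0,None)],[(p,tool),(t0,None),(s0,None)]):
    v=fitedges(vs,fn,[560,57.5,0.27,5],pl)
    if len(vs)==1:
        i=0 if vs[0][0] is p else (1 if vs[0][0] is t0 else 2)
        overlay(vs[0][0],jiglines(v[3]),v[:3],'f%d'%i,[(225,45,480,215),(140,130,320,270),(360,170,500,310)][i],[3,4,4][i],vs[0][1])
E
```

```text
[557.86  58.47   0.25   2.36] rms 0.31807711061352206
[554.6   56.1    0.25   3.7 ] rms 0.5749942944039568
[562.49  51.27   0.25  -4.32] rms 0.41562918409122557
[558.25  58.15   0.25   2.43] rms 0.4582715129116641
```

View pics/f0.png

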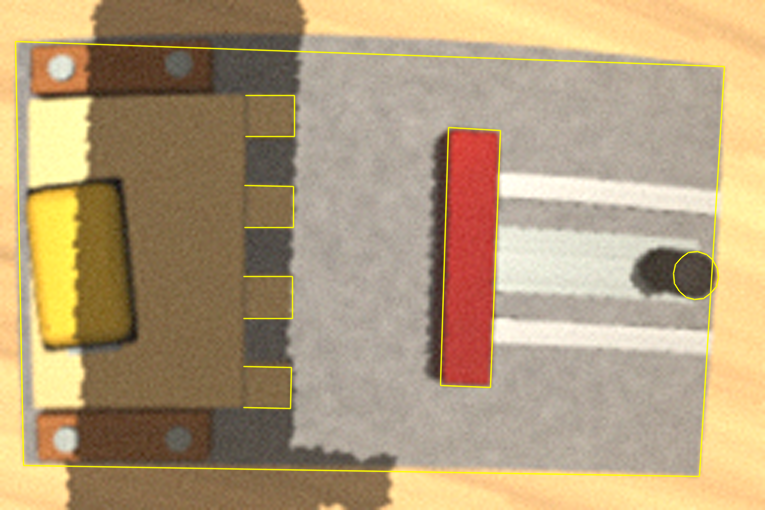

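View pics/f1.png

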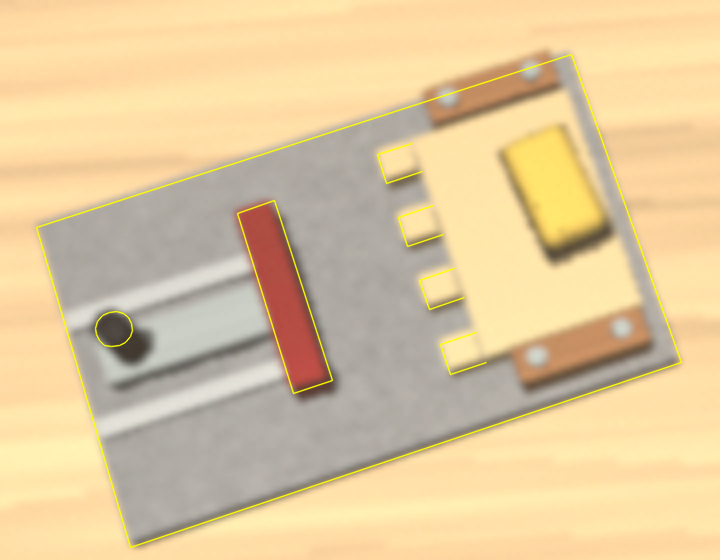

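View pics/f2.png

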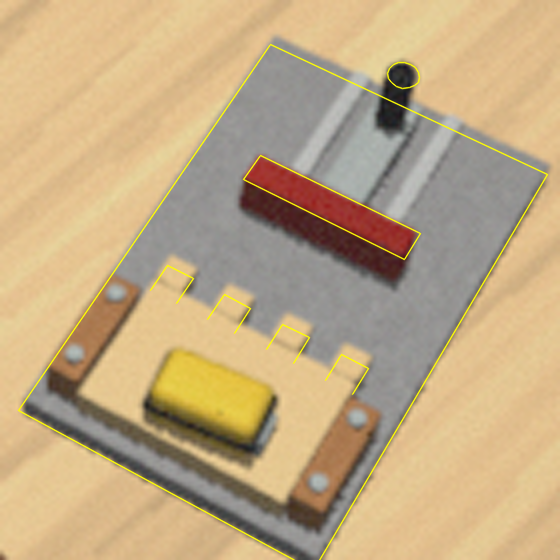

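Wrist fit matches the picture well (seat about (558,58), yaw 0.25). Next I'll go above the rack.

```bash
python3 - <<'E'
from h import *
import pickle
tool,p,t0,s0=pickle.load(open('b.pkl','rb'))
fn=lambda v:jiglines(v[3]); pl=lambda v:v[:3]
for vs in ([(t0,None)],[(s0,None)]): fitedges(vs,fn,[558,58,0.25,2.4],pl,rng=2.5)
print(togo([615,-240,320],1.5))
E
```

```text
[553.22  55.66   0.25   4.04] rms 0.30540194185027225
[560.48  58.51   0.25   3.16] rms 0.4070857035264021
(array([-30.7 ,   1.14,   9.44]), np.float64(0.33040454768757677))
```

>>> apply_moves(motion=[[-6, 0, 2, 0.1, 6], [-12, 0, 4, 0.2, 6], [-18, 1, 6, 0.33, 6], [-24, 1, 8, 0.33, 6], [-30.5, 1, 9.5, 0.33, 6], [-30.5, 1, 9.5, 0.33, 6], [-30.5, 1, 9.5, 0.33, 6], [-30.5, 1, 9.5, 0.33, 6]])

```text
clock: 3.78
eef_pos: [614.4, -236.3, 321.3]
tool_rot: [-1.571, -0.002, 1.502]
force: [0.9, 1.1, 0.0]
width: 60.2
```

```bash
cat >> h.py <<'E'
def boardtop(v,h=112):
    q=[(-62.25,-9,h),(62.25,-9,h),(62.25,9,h),(-62.25,9,h)]
    return [(q[i],q[(i+1)%4]) for i in range(4)]
E
python3 - <<'E'
from h import *
import pickle
s=ctrl.read_state(); tool=pose(s); print(s['clock'],s['eef_pos'],s['tool_rot'])
p=shot('wrist','w2'); pickle.dump((tool,p),open('c.pkl','wb'))
for q in ['side_mid','dark_side_mid','rack']:
  print(q,[(np.round(d['location'],1),round(d['confidence'],2)) for d in ctrl.mark_of(p,q)])
v=[544,-270,-0.06]
q=proj(p,jw(v,[[0,0,112]]),tool);print(q)
overlay(p,boardtop(0),v,'o3',(160,0,420,200),3,tool)
E
```

```text
3.775 [ 614.44 -236.34  321.34] [-1.57 -0.    1.5 ]
side_mid [(array([ 545.8, -267. ,   63.6]), 0.72), (array([ 413. , -391.4,   50. ]), 0.64)]
dark_side_mid [(array([ 542.5, -177.8,   63.8]), 0.81)]
rack [(array([ 544.5, -224.2,   -1. ]), 0.62)]
[[278.09 136.74]]
```

View pics/w2.png

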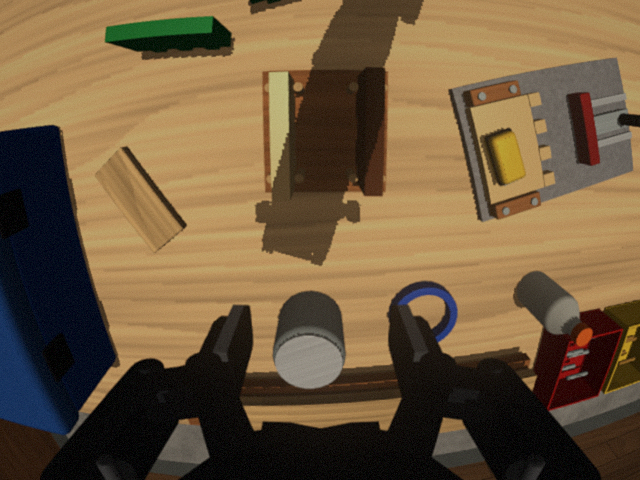

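View pics/o3.png

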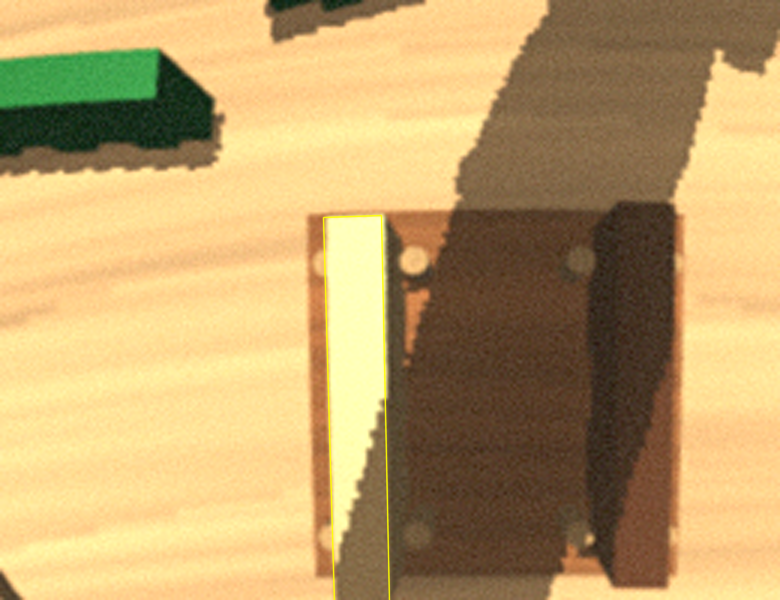

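The pale board's top runs from (282,72) to (280,197), and the model already nearly overlays it. I'll refine.

```bash
python3 - <<'E'
from h import *
import pickle
tool,p=pickle.load(open('c.pkl','rb'))
v=fitedges([(p,tool)],boardtop,[544,-270,-0.06],lambda v:v[:3],rng=3)
print(v[2])
overlay(p,boardtop(0),v,'o4',(200,40,420,220),3.4,tool)
print(togo([v[0],v[1],130],v[2]+np.pi/2), togo([v[0],v[1],90],v[2]+np.pi/2))
pickle.dump(v,open('board.pkl','wb'))
E
```

```text
[ 544.15 -269.17   -0.06] rms 0.3078366986254784
-0.06342428757840414
(array([-3.66, 19.14,  6.77]), np.float64(-0.006003203379497002)) (array([-3.66, 23.14,  6.77]), np.float64(-0.006003203379497002))
```

View pics/o4.png

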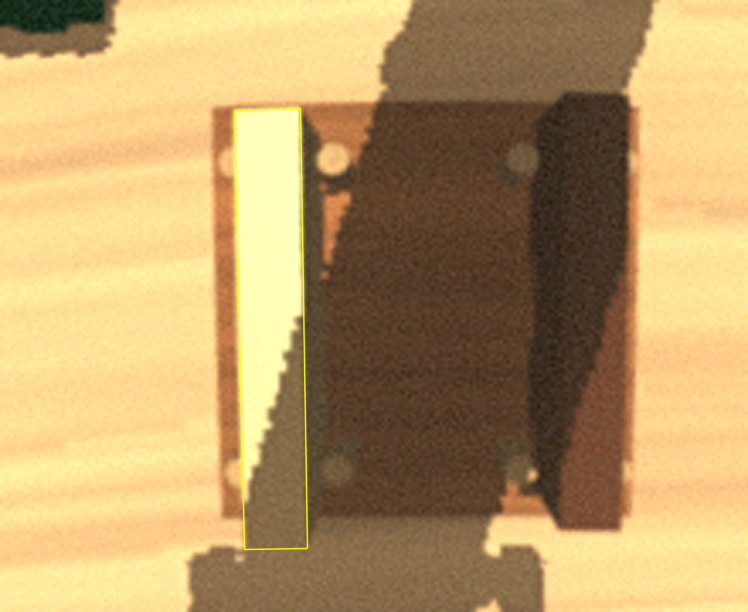

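>>> apply_moves(motion=[[-3.7, 4, 6.8, 0, 6], [-3.7, 8, 6.8, 0, 6], [-3.7, 13, 6.8, 0, 6], [-3.7, 17, 6.8, 0, 6], [-3.7, 20, 6.8, 0, 6], [-3.7, 22, 6.8, 0, 6], [-3.7, 23.7, 6.8, 0, 6], [-3.7, 23.7, 6.8, 0, 6], [-3.7, 23.7, 6.8, 0, 6]])

```text
clock: 5.1
eef_pos: [543.9, -271.4, 85.0]
tool_rot: [-1.572, 0.001, 1.499]
force: [-0.4, 0.3, -0.2]
width: 60.0
```

```bash
python3 - <<'E'
from h import *
import pickle
v=pickle.load(open('board.pkl','rb'))
s=ctrl.read_state(); print(s['eef_pos'],s['tool_rot'],s['force']); print(togo([v[0],v[1],84],v[2]+np.pi/2))
shot('wrist','w3')
E
```

```text
[ 543.92 -271.35   85.05] [-1.57  0.    1.5 ] [-0.39  0.25 -0.23]
(array([ 0.22,  0.1 , -0.01]), np.float64(-0.008200184592935145))
```

View pics/w3.png

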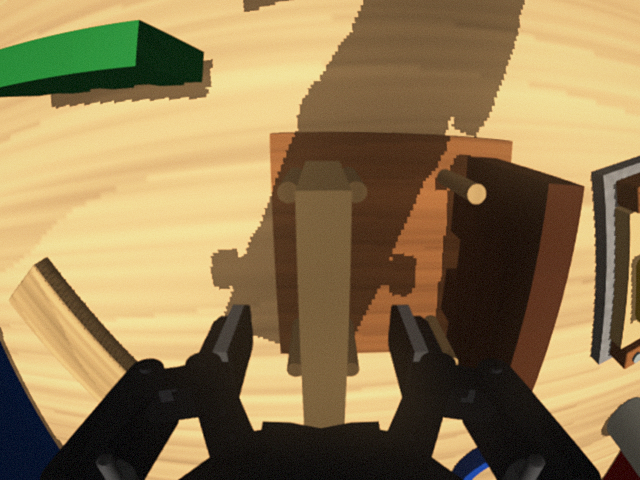

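The board lies between the open jaws, its centre about 4 px right of the jaw midline. I'll correct that and close.

>>> apply_moves(motion=[[0.2, 0, 0, -0.008, 6], [0.2, 0, 0, -0.008, 6], [0.2, 0, 0, -0.008, 1], [0.2, 0, 0, -0.008, 1], [0.2, 0, 0, -0.008, 1], [0.2, 0, 0, -0.008, 1], [0.2, 0, 0, -0.008, 1], [0.2, 0, 0, -0.008, 1]])

```text
clock: 6.15
eef_pos: [543.5, -269.4, 84.4]
tool_rot: [-1.571, 0.0, 1.507]
force: [-0.0, 0.5, 1.7]
width: 16.9
```

```bash
python3 - <<'E'
from h import *
s=ctrl.read_state(); print(s['eef_pos'],s['tool_rot'],s['force'],s['torque'],s['width'])
E
```

```text
[ 543.51 -269.4    84.43] [-1.57  0.    1.51] [-0.    0.47  1.71] [-0.16  0.06  0.01] 16.871632700221223
```

>>> apply_moves(motion=[[0.2, -2, 0, -0.008, 1], [0.2, -4, 0, -0.008, 1], [0.2, -6, 0, -0.008, 1], [0.2, -9, 0, -0.008, 1], [0.2, -13, 0, -0.008, 1], [0.2, -17, 0, -0.008, 1], [0.2, -20, 0, -0.008, 1], [0.2, -20, 0, -0.008, 1], [0.2, -20, 0, -0.008, 1]])

```text
clock: 7.28
eef_pos: [542.6, -266.5, 282.6]
tool_rot: [-1.568, -0.001, 1.515]
force: [-0.6, 0.3, -2.2]
width: 17.4
```

```bash
python3 - <<'E'
from h import *
s=ctrl.read_state(); print(s['eef_pos'],s['tool_rot'],s['force'],s['torque'],s['width'])
shot('wrist','w4')
shot('scene','s4')
j=np.array([558,58.3,.25])
print(togo([j[0],j[1]+0,285],j[2]+np.pi/2))
E
```

```text
[ 542.56 -266.52  282.64] [-1.57 -0.    1.52] [-0.58  0.31 -2.2 ] [-0.04 -0.   -0.04] 17.35207935057767
(array([32.52, -0.22,  0.26]), np.float64(-0.3057122266342347))
```

View pics/w4.png

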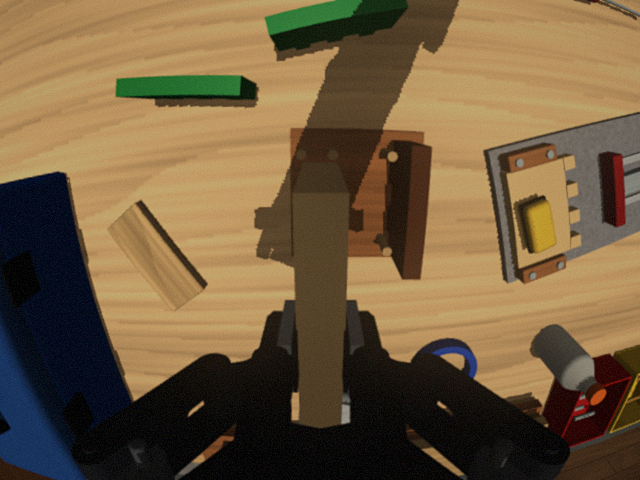

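View pics/s4.png

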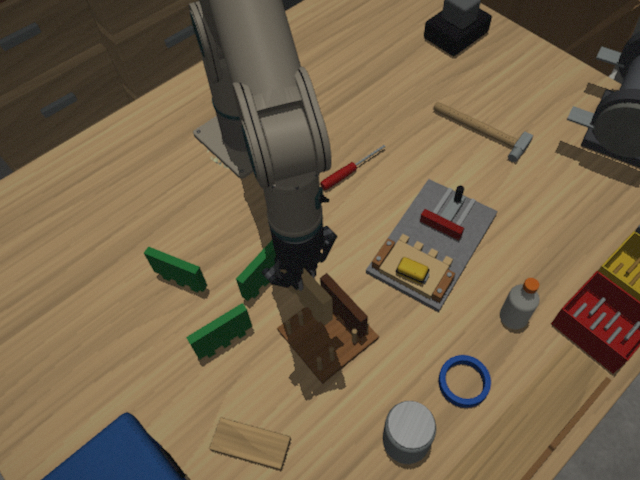

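The board is held square, and the dark board is still in the rack at (410,210). I'll carry it over the jig.

>>> apply_moves(motion=[[4, 0, 0, 0, 1], [9, 0, 0, -0.08, 1], [14, 0, 0, -0.16, 1], [19, 0, 0, -0.24, 1], [24, 0, 0.1, -0.3, 1], [28, 0, 0.3, -0.306, 1], [31, 0, 0.3, -0.306, 1], [32.5, 0, 0.3, -0.306, 1], [32.5, 0, 0.3, -0.306, 1], [32.5, 0, 0.3, -0.306, 1], [32.5, 0, 0.3, -0.306, 1]])

```text
clock: 8.75
eef_pos: [558.7, 55.7, 284.2]
tool_rot: [-1.57, 0.001, 1.818]
force: [-0.0, 0.2, -1.7]
width: 16.7
```

```bash
python3 - <<'E'
from h import *
s=ctrl.read_state(); print(s['eef_pos'],s['tool_rot'],s['force'],s['torque'],s['width'])
shot('wrist','w5')
for i in range(3):
    s=ctrl.read_state(); print(s['clock'],s['eef_pos'],s['tool_rot']);ctrl.get_image('top')
E
```

```text
[558.73  55.7  284.21] [-1.57  0.    1.82] [-0.02  0.18 -1.7 ] [-0.01  0.    0.03] 16.7355126588806
8.8 [558.74  56.03 284.29] [-1.57  0.    1.82]
8.85 [558.75  56.34 284.32] [-1.57  0.    1.82]
8.9 [558.74  56.61 284.34] [-1.57  0.    1.82]
```

View pics/w5.png

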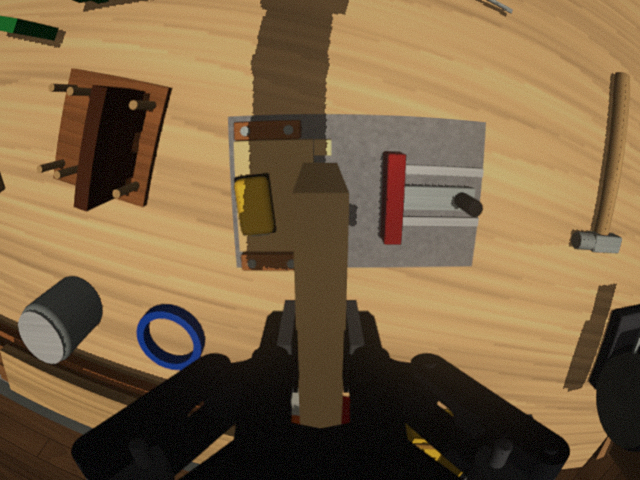

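The board now hangs over the comb, with jaw at (395,198) and knob at (468,205). I'll settle, lower most of the way and re-measure.

>>> apply_moves(motion=[[0, 3, 0, 0, 1], [0, 6, 0, 0, 1], [0, 9, 0, 0, 1], [0, 12, 0, 0, 1], [0, 14, 0, 0, 1], [0, 14.5, 0, 0, 1], [0, 14.5, 0, 0, 1], [0, 14.5, 0, 0, 1], [0, 14.5, 0, 0, 1], [0, 14.5, 0, 0, 1], [0, 14.5, 0, 0, 1], [0, 14.5, 0, 0, 1]])

```text
clock: 10.45
eef_pos: [558.7, 57.5, 139.3]
tool_rot: [-1.571, 0.0, 1.821]
force: [0.2, 0.1, -2.0]
width: 17.0
```

```bash
python3 - <<'E'
from h import *
import pickle
s=ctrl.read_state(); print(s['eef_pos'],s['tool_rot'],s['force'],s['torque'],s['width'])
tool=pose(s)
p=shot('wrist','w6'); t=shot('top','t6'); sc=shot('scene','s6')
pickle.dump((tool,p,t,sc),open('d.pkl','wb'))
j=[558,58.3,.25]
overlay(p,jiglines(2.4),j,'o6',(180,60,560,345),2.1,tool)
overlay(sc,jiglines(2.4),j,'os6',(360,150,500,310),4)
E
```

```text
[558.69  57.49 139.34] [-1.57  0.    1.82] [ 0.18  0.07 -2.03] [-0.    0.04  0.02] 16.98570037501223
```

View pics/o6.png

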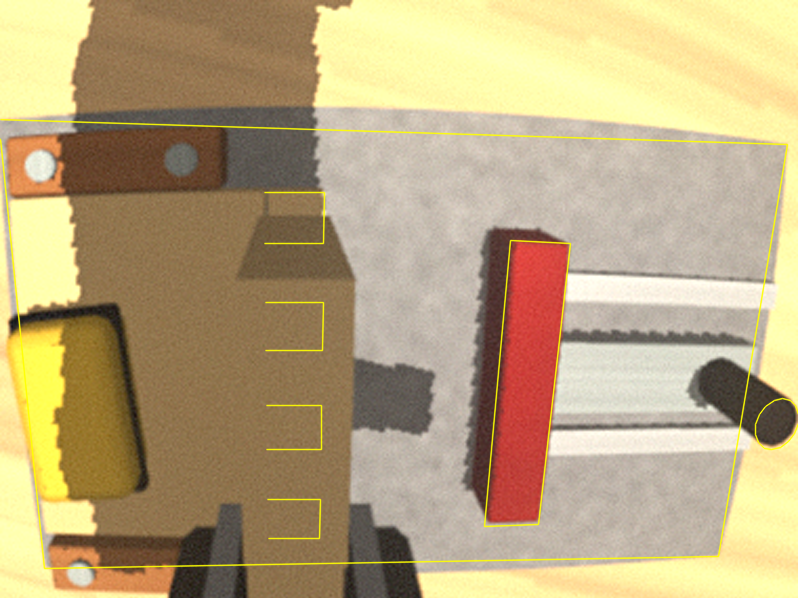

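View pics/os6.png

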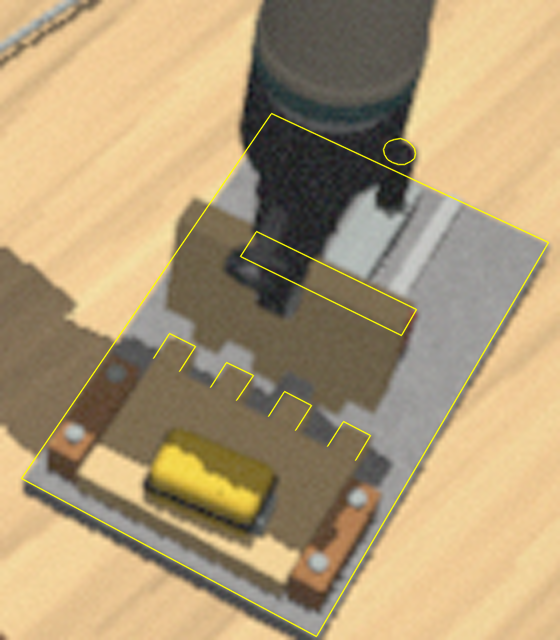

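```bash
cat >> h.py <<'E'
def heldlines(zb):
    e=-62.25
    L=[((e,-9,zb+100),(e,9,zb+100)),((e,-9,zb+100),(e,-9,zb+18)),((e,9,zb+100),(e,9,zb+18)),((e,-9,zb+18),(e,9,zb+18)),
       ((e,-9,zb+100),(-25,-9,zb+100)),((e,9,zb+100),(-25,9,zb+100))]
    return L
def jigsome(tr,z=1):
    L=jiglines(tr)
    # top-left x=-90 edge, y=190 edge, x=90 edge partly ; jaw
    c=[((-90,-105,15),(-90,190,15)),((-90,190,15),(90,190,15)),((90,30,15),(90,190,15)),((-62.25,9,33),(-45.75,9,33)),((-62.25,-95,33),(-62.25,9,33))]
    y=69-tr; q=[(-50,y,47),(50,y,47),(50,y+20,47),(-50,y+20,47)]
    return c+[(q[i],q[(i+1)%4]) for i in range(4)]
E
python3 - <<'E'
from h import *
import pickle
tool,p,t,sc=pickle.load(open('d.pkl','rb'))
a=fitedges([(p,tool)],lambda v:jigsome(v[3]),[558,58.3,.25,2.4],lambda v:v[:3],rng=5); print(a[2])
zb=tool[0][2]-72.4
b=fitedges([(p,tool)],lambda v:heldlines(zb),[tool[0][0],tool[0][1],.25],lambda v:v[:3],rng=4); print(b[2])
c,s=np.cos(a[2]),np.sin(a[2]); d=b[:2]-a[:2]; print('board in jig', c*d[0]+s*d[1], -s*d[0]+c*d[1], b[2]-a[2])
overlay(p,jigsome(a[3]),a[:3],'o7',(180,60,560,345),2.1,tool)
overlay(p,heldlines(zb),b[:3],'o8',(180,60,560,345),2.1,tool)
s0=pickle.load(open('b.pkl','rb'))
E
```

```text
[557.71  58.37   0.25   2.5 ] rms 0.3929589172183627
0.25027997521673606
[559.25  58.68   0.26] rms 0.2623687161575649
0.2551265971341627
board in jig 1.5668448929045318 -0.0756861017880146 0.00484662191742663
```

View pics/o7.png

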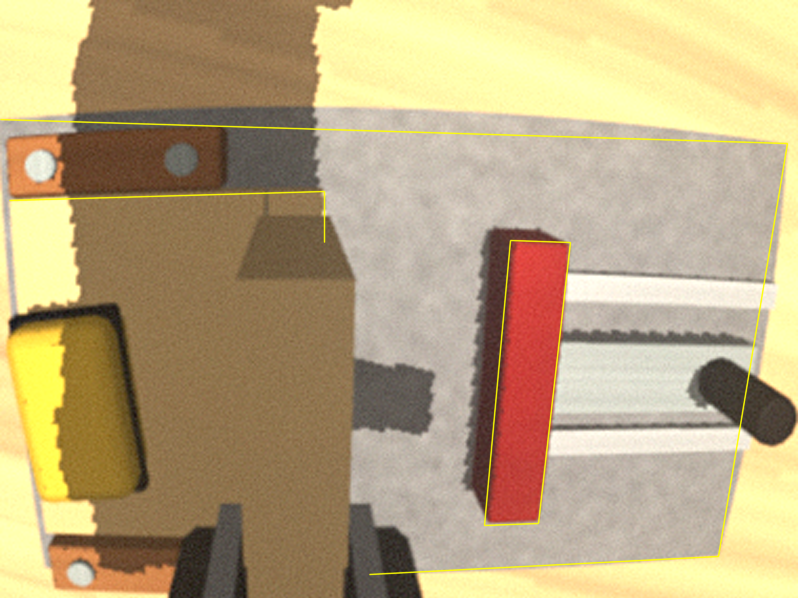

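View pics/o8.png

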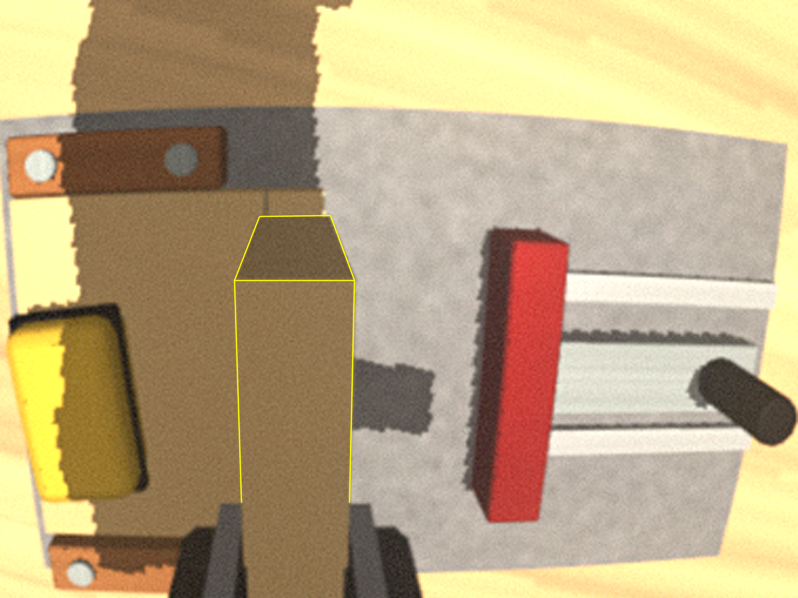

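Both fits sit on the edges. The board is 1.6 mm too far along jig +x and 0.005 rad over-turned. I'll correct that, lower to just above the comb and check again.

>>> apply_moves(motion=[[0.03, 0.5, 0.16, 0.005, 1], [0.03, 1, 0.16, 0.005, 1], [0.03, 1.5, 0.16, 0.005, 1], [0.03, 2, 0.16, 0.005, 1], [0.03, 2.5, 0.16, 0.005, 1], [0.03, 2.7, 0.16, 0.005, 1], [0.03, 2.7, 0.16, 0.005, 1], [0.03, 2.7, 0.16, 0.005, 1], [0.03, 2.7, 0.16, 0.005, 1], [0.03, 2.7, 0.16, 0.005, 1], [0.03, 2.7, 0.16, 0.005, 1], [0.03, 2.7, 0.16, 0.005, 1]])

```text
clock: 12.1
eef_pos: [557.1, 57.4, 112.3]
tool_rot: [-1.571, -0.0, 1.816]
force: [-0.2, 0.6, -2.4]
width: 17.2
```

```bash
cat > m.py <<'E'
from h import *
import pickle,sys
n=sys.argv[1]
s=ctrl.read_state(); print(s['clock'],s['eef_pos'],s['tool_rot'],s['force'],s['torque'],s['width'])
tool=pose(s)
p=shot('wrist','w'+n); sc=shot('scene','s'+n); pickle.dump((tool,p,sc),open('e%s.pkl'%n,'wb'))
a=fitedges([(p,tool)],lambda v:jigsome(v[3]),[557.7,58.4,.25,2.4],lambda v:v[:3],rng=3)
zb=tool[0][2]-72.4
b=fitedges([(p,tool)],lambda v:heldlines(zb),[tool[0][0],tool[0][1],.25],lambda v:v[:3],rng=4)
c,s=np.cos(a[2]),np.sin(a[2]); d=b[:2]-a[:2]; print('board in jig', c*d[0]+s*d[1], -s*d[0]+c*d[1], b[2]-a[2],'zb',zb)
overlay(p,jigsome(a[3])+heldlines(zb),a[:3],'o'+n,(180,60,560,345),2.1,tool)
overlay(sc,[],a[:3],'os'+n,(360,150,500,310),4)
E
python3 m.py 9
```

```text
12.1 [557.07  57.36 112.33] [-1.57 -0.    1.82] [-0.19  0.64 -2.4 ] [-0.03  0.04 -0.05] 17.1936587601085
[557.72  58.32   0.25   2.77] rms 0.2744035259193479
[557.48  58.78   0.26] rms 0.23849528182566163
board in jig -0.11967205162639503 0.5061000245828651 0.005195959716389281 zb 39.92829269910081
```

View pics/o9.png

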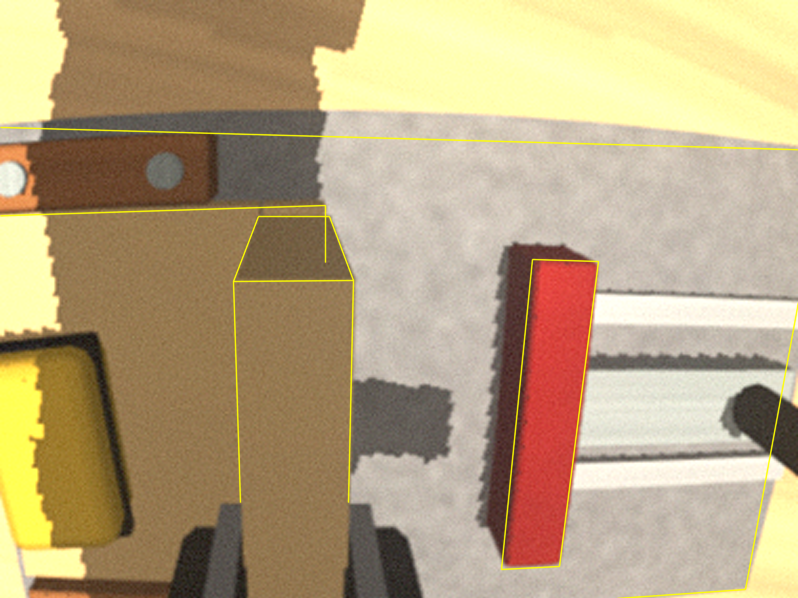

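View pics/os9.png

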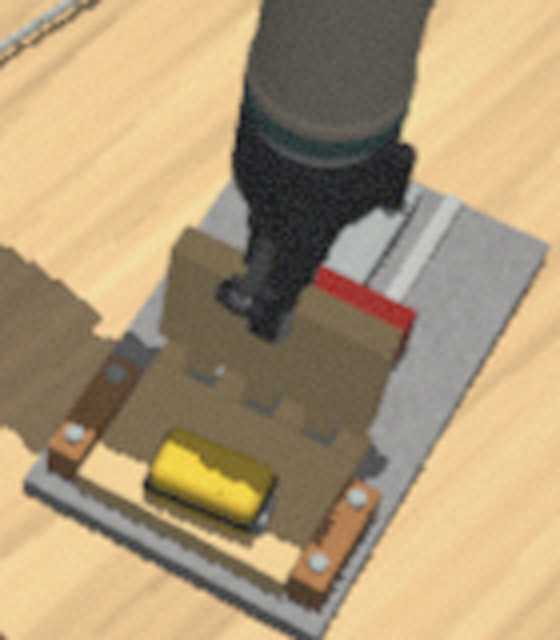

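The board is aligned to within about 0.5 mm, with fingers over the slots. Inserting slowly.

>>> apply_moves(motion=[[0, 0.3, -0.01, 0.004, 1], [0, 0.6, -0.01, 0.004, 1], [0, 0.8, -0.01, 0.004, 1], [0, 1.0, -0.01, 0.004, 1], [0, 1.2, -0.01, 0.004, 1], [0, 1.4, -0.01, 0.004, 1], [0, 1.4, -0.01, 0.004, 1], [0, 1.4, -0.01, 0.004, 1]])

```text
clock: 13.2
eef_pos: [557.2, 57.4, 98.3]
tool_rot: [-1.571, -0.0, 1.812]
force: [-0.8, -0.4, -1.5]
width: 16.8
```

Fingers are 7 mm into the comb and free. Continuing.

>>> apply_moves(motion=[[0, 0.2, 0, 0, 1], [0, 0.4, 0, 0, 1], [0, 0.6, 0, 0, 1], [0, 0.8, 0, 0, 1], [0, 0.95, 0, 0, 1], [0, 1.05, 0, 0, 1], [0, 1.1, 0, 0, 1], [0, 1.1, 0, 0, 1], [0, 1.1, 0, 0, 1]])

```text
clock: 14.32
eef_pos: [557.2, 57.4, 87.5]
tool_rot: [-1.571, 0.0, 1.812]
force: [-0.6, 0.3, 0.3]
width: 17.4
```

```bash
python3 m.py 10
```

```text
14.325 [557.15  57.4   87.46] [-1.57  0.    1.81] [-0.65  0.3   0.32] [-0.03  0.22 -0.04] 17.432395492991105
[557.8   58.28   0.25   2.75] rms 0.2910465123242832
[557.54  58.73   0.25] rms 0.2842366185343563
board in jig -0.14020067442302445 0.4935214994097674 -0.00030661041284174573 zb 15.063818617877104
```

View pics/os10.png

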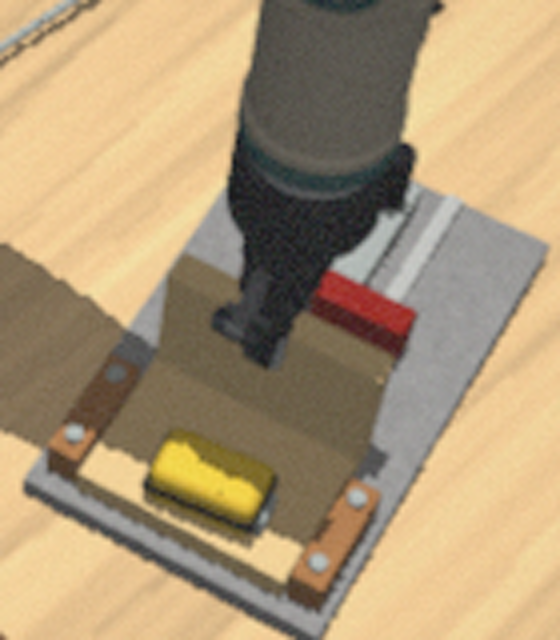

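View pics/o10.png

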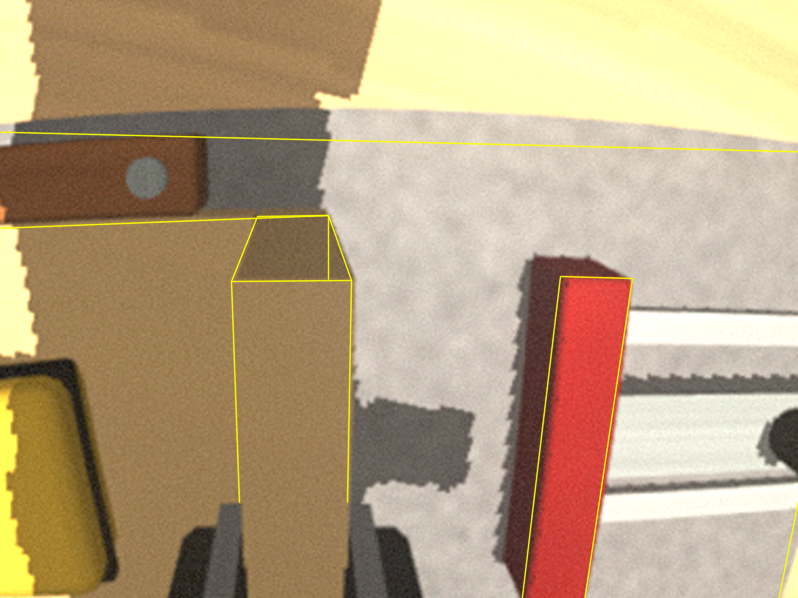

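The comb looks interlaced and the load has come off the gripper. I'll press slightly to confirm it's home and nudge it toward the joint.

>>> apply_moves(motion=[[-0.05, 0.08, 0, 0, 1], [-0.1, 0.15, 0, 0, 1], [-0.1, 0.2, 0, 0, 1], [-0.1, 0.2, 0, 0, 1]])

```text
clock: 14.92
eef_pos: [557.2, 57.2, 87.4]
tool_rot: [-1.571, -0.001, 1.812]
force: [-5.6, 0.8, 18.6]
width: 16.9
```

```bash
python3 m.py 11
```

```text
14.925 [557.2   57.23  87.37] [-1.57 -0.    1.81] [-5.62  0.81 18.64] [ 0.26  1.34 -0.05] 16.90113932114859
[557.75  58.4    0.25   2.84] rms 0.29673834659567966
[557.54  58.56   0.25] rms 0.2729260926106952
board in jig -0.16263477547546557 0.2143501744936162 2.3685592692862523e-05 zb 14.968399996194862
```

The board is firmly down: 18 N without further motion. Now I'll release, then retreat upward.

>>> apply_moves(motion=[[0, -0.15, 0, 0, 1], [0, -0.2, 0, 0, 1], [0, -0.2, 0, 0, 2.5], [0, -0.2, 0, 0, 4], [0, -0.2, 0, 0, 4], [0, -0.2, 0, 0, 4], [0, -2, 0, 0, 4], [0, -5, 0, 0, 4], [0, -10, 0, 0, 4], [0, -14, 0, 0, 4], [0, -14, 0, 0, 4], [0, -14, 0, 0, 4], [0, -14, 0, 0, 4]])

```text
clock: 16.65
eef_pos: [556.5, 56.3, 224.0]
tool_rot: [-1.568, -0.0, 1.812]
force: [0.2, -0.0, -0.1]
width: 40.1
```

```bash
cat > m2.py <<'E'
from h import *
import pickle,sys
n=sys.argv[1]; tr=float(sys.argv[2])
s=ctrl.read_state(); print(s['clock'],s['eef_pos'],s['tool_rot'],s['force'],s['width'])
tool=pose(s)
p=shot('wrist','w'+n); sc=shot('scene','s'+n); t=shot('top','t'+n);pickle.dump((tool,p,sc),open('e%s.pkl'%n,'wb'))
a=fitedges([(p,tool)],lambda v:jigsome(v[3]),[557.7,58.4,.25,tr],lambda v:v[:3],rng=3)
b=fitedges([(p,tool)],lambda v:boardtop(0,115),[a[0],a[1],.25],lambda v:v[:3],rng=4)
c,s=np.cos(a[2]),np.sin(a[2]); d=b[:2]-a[:2]; print('board in jig', c*d[0]+s*d[1], -s*d[0]+c*d[1], b[2]-a[2])
k=jw(a[:3],[[0,159-a[3],60]])[0]; print('knob',k, [(np.round(d['location'],1),round(d['confidence'],2)) for d in ctrl.mark_of(p,'jaw_knob')])
overlay(p,jiglines(a[3])+boardtop(0,115),a[:3],'o'+n,(180,60,560,345),2.1,tool)
overlay(sc,[],a[:3],'os'+n,(360,150,500,310),4)
for z in (150,90,76,45): print(z,togo([k[0],k[1],z],a[2]+np.pi/2), togo([k[0],k[1],z],a[2]))
E
python3 m2.py 12 2.7
```

```text
16.65 [556.47  56.28 223.97] [-1.57 -0.    1.81] [ 0.24 -0.02 -0.15] 40.097168290649556
[557.72  58.39   0.25   2.3 ] rms 0.2841070890516101
[558.01  57.81   0.24] rms 0.25654350979027424
board in jig 0.14383058039830002 -0.6371093386474581 -0.007009570755191569
knob [518.99 210.23  60.  ] [(array([519.7, 205.9,  56.6]), 0.69), (array([557. ,  53.4,  -1.2]), 0.15)]
150 (array([15.84,  7.45,  0.01]), np.float64(-0.008459161437613716)) (array([15.84,  7.45,  0.01]), np.float64(1.5623371653572828))
90 (array([15.84, 13.45, -0.  ]), np.float64(-0.008459161437613716)) (array([15.84, 13.45, -0.  ]), np.float64(1.5623371653572828))
76 (array([15.84, 14.85, -0.  ]), np.float64(-0.008459161437613716)) (array([15.84, 14.85, -0.  ]), np.float64(1.5623371653572828))
45 (array([15.84, 17.95, -0.01]), np.float64(-0.008459161437613716)) (array([15.84, 17.95, -0.01]), np.float64(1.5623371653572828))
```

View pics/o12.png

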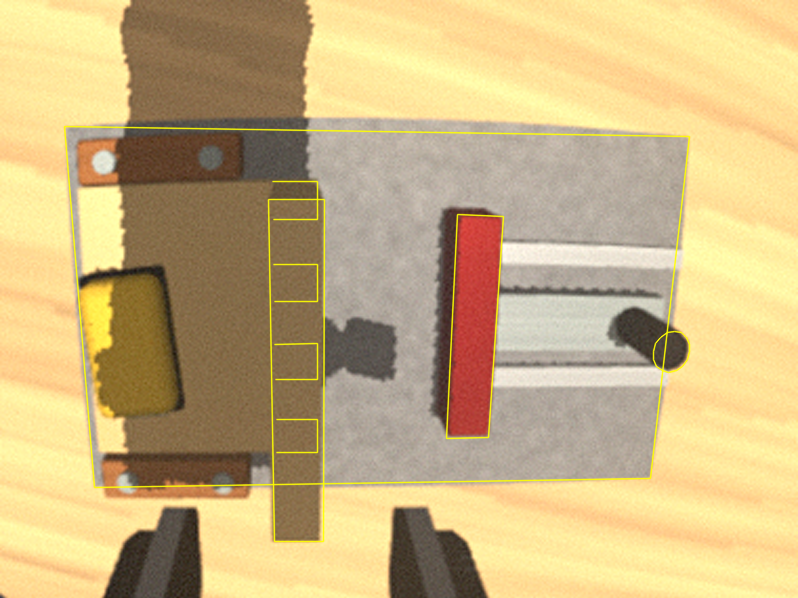

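View pics/os12.png

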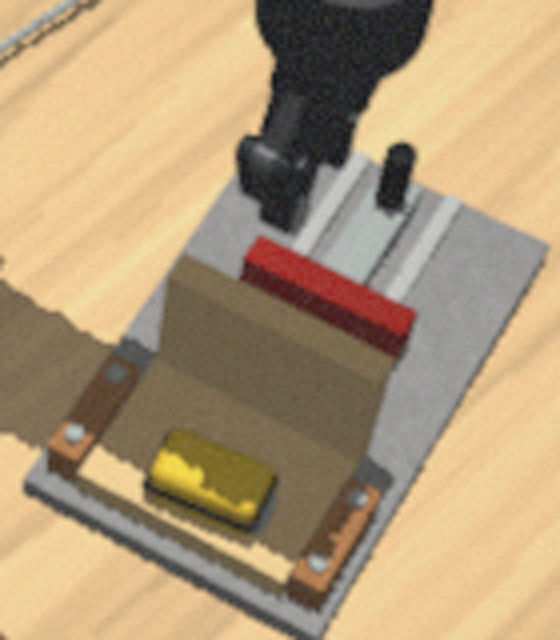

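The side stands freely, seated at y ≈ -0.6 mm in the jig. The knob is upright at about (670,350) in the zoomed view. Next I'll go above the knob.

>>> apply_moves(motion=[[5, 0, 0, -0.008, 5], [10, 0, 0, -0.008, 5], [14, 2, 0, -0.008, 5], [15.8, 5, 0, -0.008, 5], [15.8, 9, 0, -0.008, 5], [15.8, 12, 0, -0.008, 5], [15.8, 12, 0, -0.008, 5], [15.8, 12, 0, -0.008, 5], [15.8, 12, 0, -0.008, 5], [15.8, 12, 0, -0.008, 5]])

```text
clock: 18.1
eef_pos: [520.3, 210.1, 106.4]
tool_rot: [-1.573, -0.0, 1.82]
force: [0.3, -0.5, 0.0]
width: 49.9
```

```bash
python3 - <<'E'
from h import *
s=ctrl.read_state(); print(s['eef_pos'],s['tool_rot'],s['width']); tool=pose(s)
p=shot('wrist','w13')
j=[557.72,58.39,.2503]; tr=2.5
k=jw(j,[[0,159-tr,60]])[0]
overlay(p,jiglines(tr),j,'o13',(140,180,520,465),2.1,tool)
for z in (46,): print(k,togo([k[0],k[1],z],j[2]+np.pi/2))
E
```

```text
[520.35 210.08 106.4 ] [-1.57 -0.    1.82] 49.926588552903986
[518.96 210.01  60.  ] (array([0.03, 6.02, 0.13]), np.float64(-0.0012625457888058023))
```

View pics/o13.png

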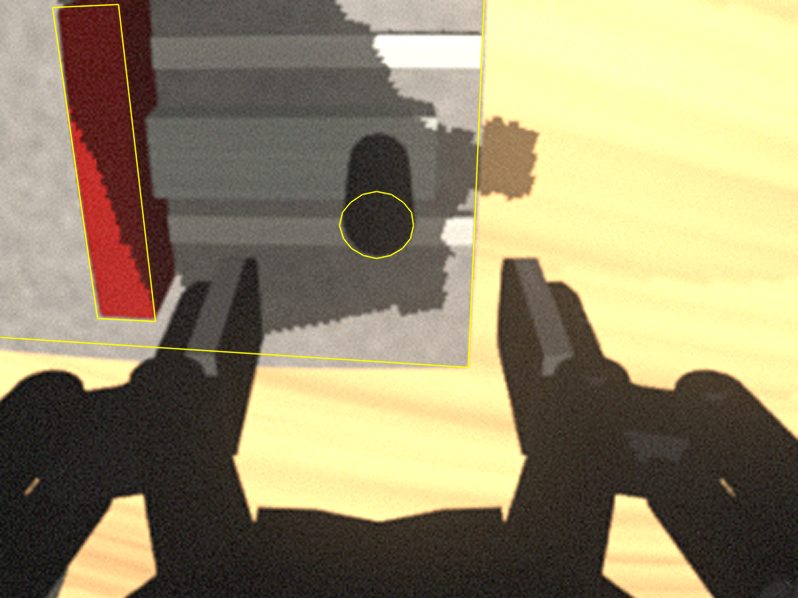

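The knob (378,220) is centred between the fingers (257 and 500). I'll go down and close on it.

>>> apply_moves(motion=[[0, 2, 0.1, 0, 5], [0, 4, 0.1, 0, 5], [0, 5.4, 0.1, 0, 5], [0, 6, 0.1, 0, 5], [0, 6, 0.1, 0, 5], [0, 6, 0.1, 0, 5], [0, 6, 0.1, 0, 1], [0, 6, 0.1, 0, 1], [0, 6, 0.1, 0, 1], [0, 6, 0.1, 0, 1], [0, 6, 0.1, 0, 1], [0, 6, 0.1, 0, 1]])

```text
clock: 19.65
eef_pos: [519.0, 209.7, 45.8]
tool_rot: [-1.572, -0.0, 1.82]
force: [-0.6, -0.6, 6.0]
width: 16.2
```

```bash
python3 - <<'E'
from h import *
s=ctrl.read_state(); print(s['eef_pos'],s['tool_rot'],s['width'],s['force'])
j=[557.72,58.39,.2503]; d=np.array(s['eef_pos'][:2])-j[:2]; print('jig y',-np.sin(j[2])*d[0]+np.cos(j[2])*d[1])
shot('scene','s14')
E
```

```text
[518.97 209.71  45.83] [-1.57 -0.    1.82] 16.242445392162256 [-0.59 -0.62  5.99]
jig y 156.20666909516873
```

View pics/s14.png

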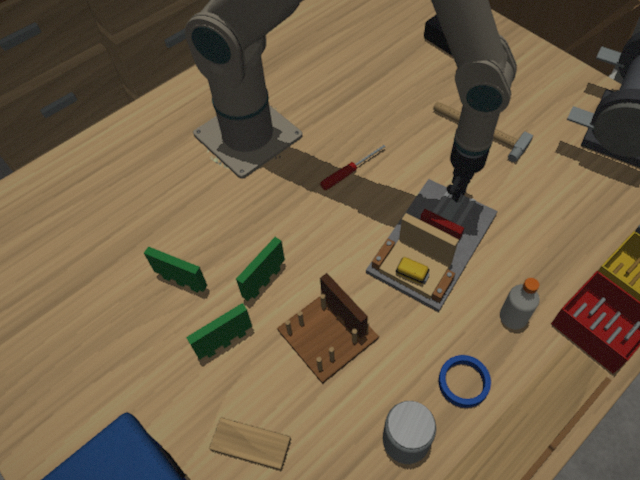

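>>> apply_moves(motion=[[-0.4, 0, 0, 0, 1], [-1, 0, 0, 0, 1], [-1.7, 0, 0, 0, 1], [-2.4, 0, 0, 0, 1], [-3.1, 0, 0, 0, 1], [-3.8, 0, 0, 0, 1], [-4.5, 0, 0, 0, 1], [-5, 0, 0, 0, 1], [-5.3, 0, 0, 0, 1], [-5.3, 0, 0, 0, 1], [-5.3, 0, 0, 0, 1], [-5.3, 0, 0, 0, 1], [-5.3, 0, 0, 0, 1]])

```text
clock: 21.32
eef_pos: [532.0, 158.7, 45.8]
tool_rot: [-1.572, -0.0, 1.82]
force: [-1.5, -0.2, 5.9]
width: 16.3
```

```bash
cat > k.py <<'E'
from h import *
s=ctrl.read_state(); print(s['eef_pos'],s['tool_rot'],s['width'],s['force'])
j=[557.72,58.39,.2503]; d=np.array(s['eef_pos'][:2])-j[:2]; print('jig x,y',np.cos(j[2])*d[0]+np.sin(j[2])*d[1],-np.sin(j[2])*d[0]+np.cos(j[2])*d[1], 'f along jig y',-np.sin(j[2])*s['force'][0]+np.cos(j[2])*s['force'][1])
E
python3 k.py; python3 -c "
from h import *
p=shot('wrist','w15')"
```

```text
[531.97 158.67  45.85] [-1.57 -0.    1.82] 16.27166453989604 [-1.52 -0.19  5.87]
jig x,y -0.10740562756782879 103.53361336683243 f along jig y 0.19378239479296192
```

View pics/w15.png

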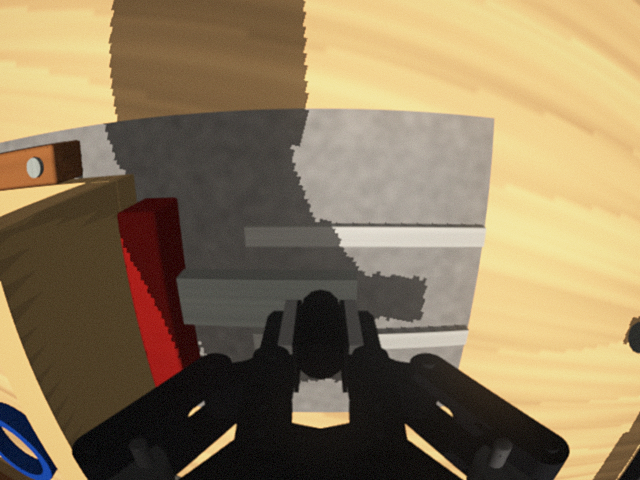

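The knob is held and the jaw follows; it's a few mm from the board. I'll creep up to contact.

>>> apply_moves(motion=[[-0.1, 0, 0, 0, 1], [-0.2, 0, 0, 0, 1], [-0.3, 0, 0, 0, 1], [-0.4, 0, 0, 0, 1], [-0.5, 0, 0, 0, 1], [-0.55, 0, 0, 0, 1], [-0.55, 0, 0, 0, 1], [-0.55, 0, 0, 0, 1], [-0.55, 0, 0, 0, 1]])

```text
clock: 22.5
eef_pos: [533.2, 153.9, 45.9]
tool_rot: [-1.572, -0.001, 1.821]
force: [-1.6, 2.1, 6.4]
width: 16.3
```

```bash
python3 k.py
```

```text
[533.16 153.89  45.85] [-1.57 -0.    1.82] 16.25335486750667 [-1.57  2.07  6.42]
jig x,y -0.1382242554292823 98.60844129177124 f along jig y 2.3957842848902144
```

>>> apply_moves(motion=[[-0.05, 0, 0, 0, 1], [-0.1, 0, 0, 0, 1], [-0.15, 0, 0, 0, 1], [-0.15, 0, 0, 0, 1], [-0.15, 0, 0, 0, 1], [-0.15, 0, 0, 0, 1]])

```text
clock: 23.25
eef_pos: [533.4, 152.8, 45.9]
tool_rot: [-1.572, -0.001, 1.821]
force: [-1.7, 1.5, 6.4]
width: 16.2
```

```bash
python3 k.py
```

```text
[533.44 152.79  45.86] [-1.57 -0.    1.82] 16.23814061061093 [-1.67  1.47  6.41]
jig x,y -0.1380346706279454 97.47579642331677 f along jig y 1.8340876834182915
```

>>> apply_moves(motion=[[-0.04, 0, 0, 0, 1], [-0.08, 0, 0, 0, 1], [-0.08, 0, 0, 0, 1], [-0.08, 0, 0, 0, 1]])

```text
clock: 23.75
eef_pos: [533.6, 152.4, 45.9]
tool_rot: [-1.572, -0.002, 1.821]
force: [-1.5, 2.3, 5.9]
width: 16.4
```

```bash
python3 k.py;  python3 -c "
from h import *
p=shot('wrist','w16')"
```

```text
[533.55 152.42  45.87] [-1.57 -0.    1.82] 16.440234793742945 [-1.52  2.29  5.94]
jig x,y -0.12526425762636606 97.08355613187861 f along jig y 2.599951197018696
```

View pics/w16.png

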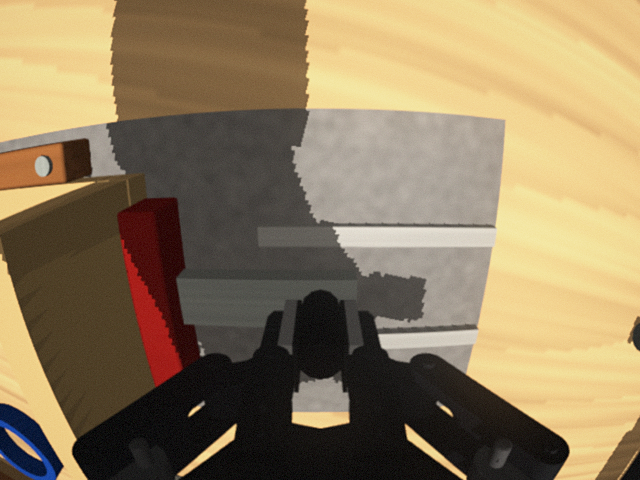

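The jaw is at or nearly on the board. The force is still only sliding friction, so I'll continue in small steps.

>>> apply_moves(motion=[[-0.04, 0, 0, 0, 1], [-0.08, 0, 0, 0, 1], [-0.12, 0, 0, 0, 1], [-0.12, 0, 0, 0, 1], [-0.12, 0, 0, 0, 1], [-0.12, 0, 0, 0, 1]])

```text
clock: 24.55
eef_pos: [533.5, 152.4, 45.9]
tool_rot: [-1.572, -0.003, 1.822]
force: [-2.9, 5.0, 6.0]
width: 16.5
```

```bash
python3 k.py
```

```text
[533.53 152.42  45.85] [-1.57 -0.    1.82] 16.47612948426943 [-2.91  4.98  5.99]
jig x,y -0.14363787354593072 97.09219132847275 f along jig y 5.547865901774995
```

Position has stopped and force is rising, so the jaw is in contact. A little more to be snug, then release and retreat.

>>> apply_moves(motion=[[-0.05, 0, 0, 0, 1], [-0.1, 0, 0, 0, 1], [-0.1, 0, 0, 0, 1], [-0.1, 0, 0, 0, 1]])

```text
clock: 25.05
eef_pos: [533.5, 152.4, 45.9]
tool_rot: [-1.572, -0.004, 1.823]
force: [-3.3, 7.1, 6.2]
width: 16.5
```

```bash
python3 k.py
```

```text
[533.54 152.43  45.88] [-1.57 -0.    1.82] 16.49335081280684 [-3.25  7.06  6.22]
jig x,y -0.12931402955787874 97.09533725639825 f along jig y 7.643351796075126
```

>>> apply_moves(motion=[[0, 0, 0, 0, 3], [0, 0, 0, 0, 4], [0.1, 0, 0, 0, 4], [0.1, 0, 0, 0, 4], [0.1, -2, 0, 0, 4], [0.1, -5, 0, 0, 4], [0.1, -9, 0, 0, 4], [0.1, -14, 0, 0, 4], [0.1, -19, 0, 0, 4], [0.1, -22, 0, 0, 4], [0.1, -22, 0, 0, 4], [0.1, -22, 0, 0, 4], [0.1, -22, 0, 0, 4]])

```text
clock: 26.68
eef_pos: [533.1, 149.2, 263.8]
tool_rot: [-1.568, 0.0, 1.82]
force: [-0.5, -0.1, -0.2]
width: 40.0
```

```bash
python3 m2.py 17 60.5
```

```text
26.675 [533.11 149.21 263.79] [-1.57  0.    1.82] [-0.52 -0.11 -0.21] 39.97378080227526
[557.81  58.45   0.25  59.74] rms 0.26499080410369497
[552.85  56.25   0.25] rms 0.32918471715162656
board in jig -5.350099741981311 -0.9067332386448825 0.0029133102429100277
knob [533.23 154.62  60.  ] [(array([534. , 152.3,  57.4]), 0.75), (array([580.3, -10.7,  37.5]), 0.53)]
150 (array([ 0.51, 11.45, -0.1 ]), np.float64(-0.0009893896376684808)) (array([ 0.51, 11.45, -0.1 ]), np.float64(1.569806937157228))
90 (array([ 0.51, 17.45, -0.11]), np.float64(-0.0009893896376684808)) (array([ 0.51, 17.45, -0.11]), np.float64(1.569806937157228))
76 (array([ 0.51, 18.85, -0.11]), np.float64(-0.0009893896376684808)) (array([ 0.51, 18.85, -0.11]), np.float64(1.569806937157228))
45 (array([ 0.51, 21.95, -0.12]), np.float64(-0.0009893896376684808)) (array([ 0.51, 21.95, -0.12]), np.float64(1.569806937157228))
```

View pics/o17.png

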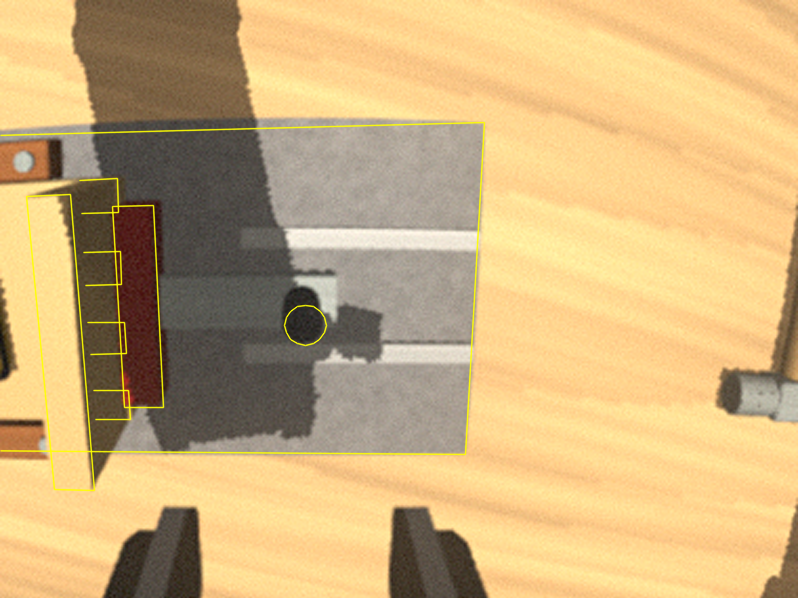

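View pics/os17.png

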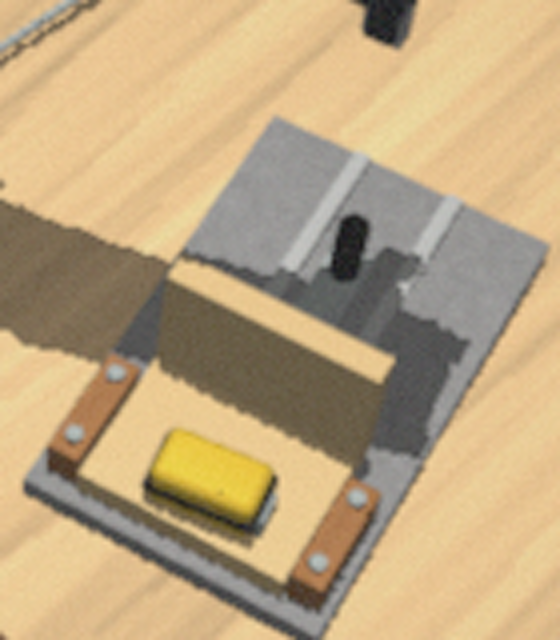

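View pics/s17.png

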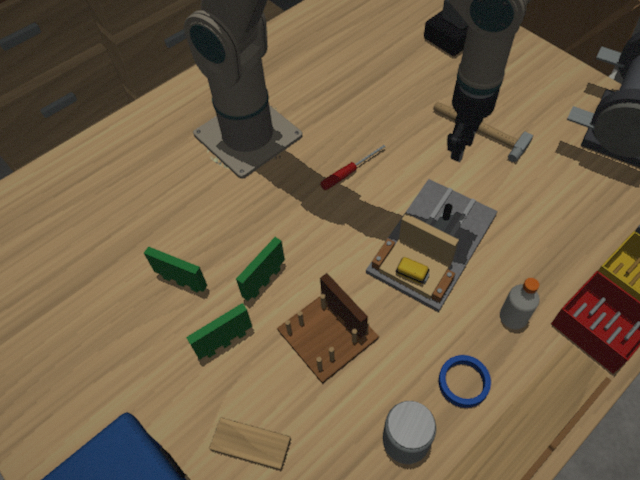

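Side upright in the comb, jaw against it, dark board and tape unmoved. The seam is partly hidden behind the side's top, so I'll get a view from above it to check for a gap.

>>> apply_moves(motion=[[-2, 0, 0, 0, 4], [-4, 0, 0, 0, 4], [-5, 0, 0, 0, 4], [-5, 0, 0, 0, 4], [-5, 0, 0, 0, 4], [-5, 0, 0, 0, 4], [-5, 0, 0, 0, 4], [-5, 0, 0, 0, 4], [-5, 0, 0, 0, 4]])

```text
clock: 28.0
eef_pos: [546.3, 101.2, 265.3]
tool_rot: [-1.571, -0.0, 1.82]
force: [-0.2, -0.0, 0.4]
width: 40.3
```

```bash
python3 m2.py 18 60.5; python3 - <<'E'
import cv2
im=cv2.imread('pics/w18.png'); im=cv2.convertScaleAbs(im[90:290,200:440],alpha=2.2,beta=20); cv2.imwrite('pics/z18.png',cv2.resize(im,None,fx=3,fy=3,interpolation=cv2.INTER_CUBIC))
E
```

```text
28.0 [546.29 101.19 265.29] [-1.57 -0.    1.82] [-0.25 -0.04  0.41] 40.28028901380696
[557.95  58.42   0.25  60.31] rms 0.22548562695398147
[558.01  57.58   0.25] rms 0.2814930537976472
board in jig -0.14782212063628852 -0.8323087654853109 0.0015071606187839204
knob [533.47 154.03  60.  ] [(array([532.8, 153.1,  58.9]), 0.67)]
150 (array([ 5.45, 11.53, -0.06]), np.float64(-0.0015562000010094224)) (array([ 5.45, 11.53, -0.06]), np.float64(1.5692401267938871))
90 (array([ 5.45, 17.53, -0.06]), np.float64(-0.0015562000010094224)) (array([ 5.45, 17.53, -0.06]), np.float64(1.5692401267938871))
76 (array([ 5.45, 18.93, -0.06]), np.float64(-0.0015562000010094224)) (array([ 5.45, 18.93, -0.06]), np.float64(1.5692401267938871))
45 (array([ 5.45, 22.03, -0.06]), np.float64(-0.0015562000010094224)) (array([ 5.45, 22.03, -0.06]), np.float64(1.5692401267938871))
```

View pics/z18.png

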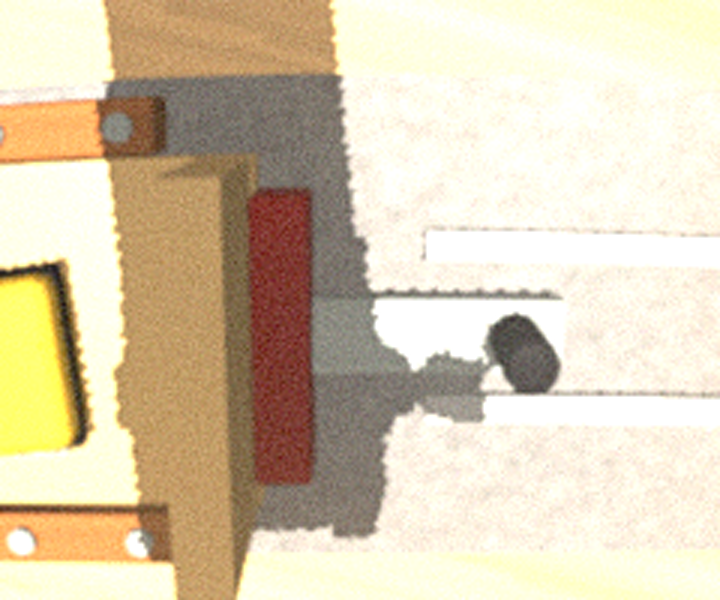

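View pics/o18.png

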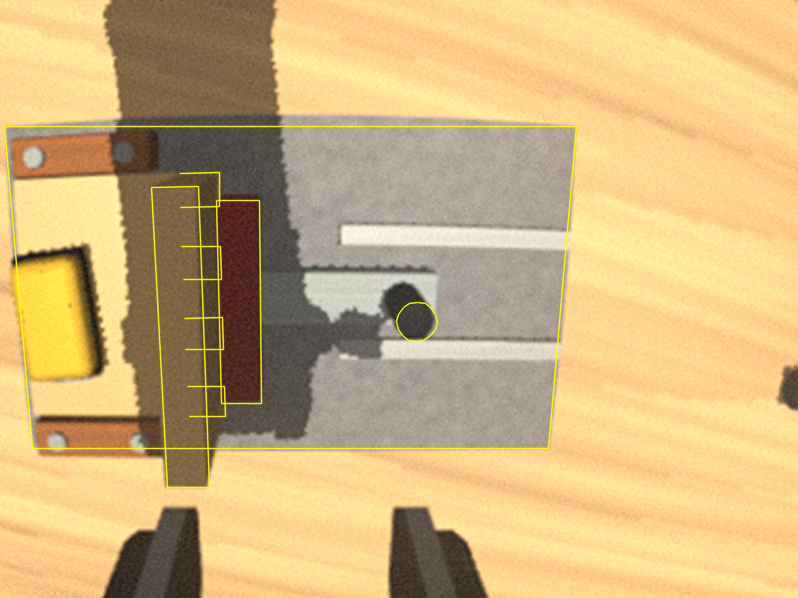

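There's no visible gap: the jaw's face meets the side's outer face along its whole width. Travel is about 60.3 mm and the side is at y ≈ -0.8 mm, square to the jig. The robot is clear, so I'm handing in.

```bash
python3 -c "
from cell import ctrl
print(ctrl.finish_job())"
```

```text
the job is handed in; nothing more can be done
None
```

I took the pale side from the rack and lowered it into the comb. It is fully home: an 18 N press at the bottom moved it no further. I then let go of it, slid the jaw by its knob until it stopped against the side with about 7.6 N behind it, released the knob and raised the arm clear. I handed in at about 28 s of the 54 s allowed.

**Last checks**
- **Side:** it stands upright and square, at jig x ≈ -0.1 mm and y ≈ -0.8 mm.
- **Jaw:** its travel is about 60.3 mm, with no visible gap to the side.
- **Bystanders:** the dark board, tape measure and green look-alikes look unmoved.

**Disagreements**
- **Fit from the view after releasing the knob:** it put the side 5 mm off in x. The drawn outline matched the picture there, and the next, better view gave -0.1 mm, so I took the 5 mm as a bad fit.
- **Jaw travel:** the arm's own position implied about 61.9 mm at contact, against 60.3 mm from the camera. I put that down to knob offset and calibration, and relied on the rise in force and the picture for contact.

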